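Unclip the clogged filter cassette of the fettling-bench dust extractor

TASK

The filter cassette in the sloping face of the dust extractor is clogged. Squeeze its two finger tabs together so that the latches let go, draw it out, and set it down gently, flat and tabs up, on the floor of the empty tray. Do not drop it, and leave the pottery, the flask and the brush where they are.

Things in the scene. Friction and masses are not known exactly. Their poses are not given: they have to be found in the camera images.
- extractor: Fixed grey sheet-steel dust extractor: a wedge 260 mm deep (x), 280 mm wide (y), 80 mm high at its front (-x), 200 mm at its back. Its top face rises to the back at 25 degrees from level; flush in the middle of that face sits the filter cassette. Origin under its middle, at bench height.
- intake_mouth (a point): Middle of the 115 x 155 mm opening that holds the cassette, in the plane of the extractor's sloping face, 140 mm above the bench. x points up the slope, y across it, z straight out of the face. The opening is 34 mm deep; around it the face is flat.
- cassette_tabs (a point): Filter cassette, 0.25 to 0.5 kg: point midway between its two black finger tabs and half-way up them. The tabs stand facing each other along y, each 28 mm wide (x), 6 mm thick, 40 mm tall (z), outer sides 56 mm apart at rest. This point is 20 mm below their tops, 20 mm out from the frame's outer face, 54 mm above the underside. z points out through the tabs, y to the left tab.
- cassette_mid (a point): Centre of the cassette's off-white plastic frame (110 mm in x, 150 mm in y, 34 mm in z, clay-coloured pleats): 17 mm above its underside, 37 mm below the point between the tabs, same axes. It sits in the opening with 2 mm play. From each tab a strap 18 mm wide and 4 mm high runs on the frame's face out along y to a latch nose at the frame's end, 7.5 mm proud.
- tab_left (a joint): Travel in m of the tab on the cassette's +y side towards the middle: 0 sprung out, 0.008 at its stop. Each tab has its own spring: 3 N to start, 8.5 N at the stop. The noses reach 5 mm under the opening's edge and lock the cassette in; with both tabs in by more than 5.5 mm and held so, it comes straight out along its z. Let go, the tabs spring out again.
- tab_right (a joint): The same for the tab on the -y side. With both at their stops the tabs' outer sides are 40 mm apart. Between the tabs is a fixed spring box, 22 mm wide and 20 mm tall.
- tray: Fixed, empty black plastic tray, 250 mm (x) by 300 mm (y) outside, 50 mm high, walls and floor 5 mm thick. Origin under its middle, at bench height; z up.
- bowl: Bystander: raw clay bowl, 140 mm across, 70 mm high. Origin under its middle.
- pot: Bystander: pale round pot, 104 mm across, 100 mm high. Origin under its middle.
- flask: Bystander: dark steel flask, 68 mm across, 200 mm high. Origin under its middle.
- brush: Bystander: brush lying on the bench, along its own x.
Not all that is in view belongs to the job. Leave any purple look-alike of the part that bears cassette_tabs alone.

How it is judged:
By the outcome, as a careful person would: the job done as asked, in the order asked, and still so for the second after the job is handed in, with the robot touching nothing.
It also fails if it takes over 51 s, if anything falls off the work surface, if the arm or the gripper's body presses on something with over 40 N, if the wrist force passes 120 N, or if a joint passes its speed limit or range.

ROBOT

A 6-joint arm with a two-finger parallel gripper is mounted at the origin on the work surface. World frame = base frame: x ahead of the robot, y to its left, z up, the work surface at z = 0. Lengths are in mm, angles in rad, forces in N, time in s.
With the tool pointing down it reaches from about 275 to 975 mm from the base axis. Payload 8.4 kg.
Tool frame: the origin (TCP) lies on the centre line of the jaws, within the pads' length; the fingertips stand 25 mm ahead of it and the grasp point (between the pads) lies 6 mm ahead of it; z points along the fingers, x is the direction in which the jaws open and shut, and the axes are right-handed (so a half turn about z gives the same grasp; the last joint's range is limited). The gripper opens to 92 mm and grips with 3 to 60 N. Pads are 20 mm wide; open, the fingers measure 128 mm over their backs; the gripper's body (75 mm by 189 mm) begins 69 mm behind the grasp point.
Start: joints at [1.236, 0.353, 1.633, -0, 1.155, -0.002], TCP at [204.18, 590.71, 209.483] pointing down, gripper open.
Joint ranges: [-2.63, 2.63], [-0.92, 2.1], [0.06, 2.66], [-1.3, 4.44], [0, 2.69], [-3.02, 3.02]. Speed limits (rad/s): [2.22, 2.22, 2.79, 3.14, 3.14, 3.14].

INTERFACE

Orientations are given as [roll, pitch, yaw] about the fixed x, y, z axes, in that order (R = Rz(yaw) Ry(pitch) Rx(roll)).
In Python, from rig import status, cams, env gives the robot as it stands.
- The arm moves only by the tool servo_tool, never from a script. Its argument "commands" is a list that holds one entry, the list of rows, each a list of 7 numbers: the finger opening in cm, from 0 to 9.19, then the shift along the tool's x, y, z in cm, then the turn, a rotation vector about the tool's x, y, z in units of 6 degrees (1.0 is 6 degrees). A call has 1 to 10 rows; each row shifts and turns the pose as measured when the row begins, along the tool's axes as they then stand; what a row does not reach is not made up. A row lasts 1/10 s, in which the tool goes at most 50 mm and 8.59 degrees, less where a joint would pass 70% of its speed; a pose out of reach is approached as far as the arm can. A call is refused whole if a number of a shift passes 5 or a number of a turn 1, either way. A call with a gripper value outside its range is refused whole. The fingers move at their own pace and stop on an object; "newtons" is the grip in N (left out, the last holds). Time passes only in rows, so rows that do not move let the fingers close. It gives the time, the measured TCP pose, the force and the opening at its end, in the units of the state.
- status.get_state(): the state, without advancing time (a new reading comes with each control period).
- cams.camera(name): name is "scene" or "top"; returns a dict with "img" (400x640x3 uint8, red, green, blue), "range_z" (400x640 float32, mm along the optical axis (not along the pixel's ray), 0 where there is no reading), "camera_matrix" (3x3 intrinsics, pixels), "origin" and "orientation" of the camera in the world. Camera axes: x right, y up, looking along -z (the intrinsics and any distortion apply to the point x, -y, -z); pixel columns grow to the right and rows downward; lengths in mm; the calibration is good to about 2 mm. A picture is of the moment at which its call begins.
- env.close_job(): hands the job in, once; it reports no verdict.
The state is a dict: "time_s": time; "joint_positions": joint angles; "dq": joint speeds; "joint_torque": joint torques, N m; "ee_pos": TCP position; "ee_rot": TCP orientation; "contact_force": force on the tool from outside, world axes, zero at the start; "torque": the same for the moment, N m; "gripper_width": finger opening in mm.
Only numpy, scipy, OpenCV 4.12 (cv2) and the standard library are available. Lean on these libraries where they do the work, as an engineer would, in place of code of your own. Each camera call takes 0.05 s, during which the arm holds its last target. There are 200 camera calls.

## Working session

There is one attempt and no reset: what is moved stays moved. The work goes in short steps, Python scripts to look and compute and a tool call to move; the robot and the scene stay as the last step left them, time stands still between calls to the robot, and variables do not carry over. Pictures are saved under pics/ and viewed, about 8 in all and at most 12, crops included, and the job is handed in when it is done.

Besides the shell and the picture viewer there is one more tool, called after "Emit:" by a JSON object that holds its "op" and its "data", one argument or row to a line. servo_tool: Moves the arm, as the interface text tells. Its arguments: {"type":"object","properties":{"commands":{"type":"array"},"newtons":{"type":"number"}},"required":["commands"]}

```bash
mkdir -p pics; cat > h.py <<'E'
import numpy as np, cv2
from rig import status, cams, env
from scipy.spatial.transform import Rotation as R
def cam(n):
    c=cams.camera(n); return c
def pose(c):
    o=np.array(c["orientation"],float)
    M=o if o.shape==(3,3) else R.from_euler('xyz',o).as_matrix()
    return np.array(c["origin"],float),M
def pts(c):
    z=c["range_z"].astype(float);K=np.array(c["camera_matrix"]);h,w=z.shape
    u,v=np.meshgrid(np.arange(w),np.arange(h))
    p=np.stack([(u-K[0,2])/K[0,0]*z,-(v-K[1,2])/K[1,1]*z,-z],-1)
    o,M=pose(c); P=p@M.T+o; P[z==0]=np.nan; return P
def save(c,n,crop=None,s=1):
    im=c["img"][:,:,::-1]
    if crop: a,b,d,e=crop; im=im[b:e,a:d]
    cv2.imwrite("pics/"+n,cv2.resize(im,None,fx=s,fy=s,interpolation=cv2.INTER_CUBIC))
E
python3 - <<'E'
from h import *
print(status.get_state())
a=cam("scene");b=cam("top")
for c in (a,b): print(c["origin"],c["orientation"],c["camera_matrix"],c.keys())
np.savez("c0.npz",s=pts(a),t=pts(b),si=a["img"],ti=b["img"])
save(a,"s0.png");save(b,"t0.png")
E
```

```text
{'time_s': 0.0, 'joint_positions': array([ 1.23561172e+00,  3.53624825e-01,  1.63415032e+00,  6.48838937e-06,
        1.15522129e+00, -2.38716896e-03]), 'dq': array([-4.49097458e-04, -1.80832885e-03,  5.25832954e-04,  3.39193243e-04,
       -9.44804959e-06, -6.30253649e-04]), 'joint_torque': array([-2.64934628e-03, -5.93833888e+01, -3.34220731e+01,  6.94712391e-02,
        2.31162203e-02, -1.33639555e-04]), 'ee_pos': array([203.99874066, 590.21773407, 208.77135642]), 'ee_rot': array([-3.14158337e+00,  1.40376060e-03,  1.23799627e+00]), 'contact_force': array([ 0.7174994 , -1.10767008, -0.7774987 ]), 'torque': array([ 0.01603144, -0.0106905 ,  0.04691389]), 'gripper_width': 92.05455181793783}
[ 949.33134695  772.25323755 1003.20817507] [ 7.78978420e-01 -1.19669783e-03  2.63588417e+00] [[386.20011904   0.         323.35976048]
 [  0.         386.20011904 205.72555421]
 [  0.           0.           1.        ]] dict_keys(['img', 'range_z', 'camera_matrix', 'origin', 'orientation'])
[ 256.49795951   -5.75423193 1372.25098064] [ 0.22129178  0.00160067 -1.59212473] [[396.20570625   0.         320.44307084]
 [  0.         396.20570625 197.02942896]
 [  0.           0.           1.        ]] dict_keys(['img', 'range_z', 'camera_matrix', 'origin', 'orientation'])
```

View pics/s0.png

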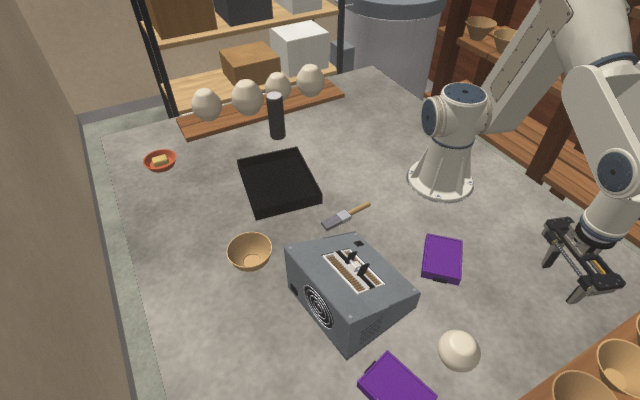

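View pics/t0.png

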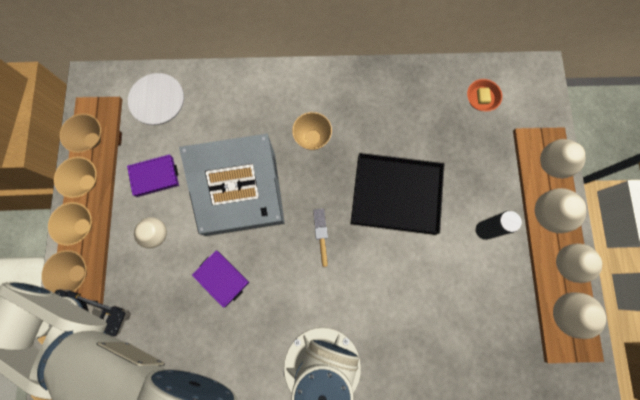

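The scene view shows the extractor with the cassette at scene (352,266) and top (232,185). The tray is at scene (280,182) and top (398,194). Things that could be taken for the cassette are the purple look-alikes at top (153,175) and (220,278), which I leave alone. The off-white cassette in the sloping face is the target. Next is a close crop and the measurement.

```bash
python3 - <<'E'
from h import *
d=np.load("c0.npz");S,T,si,ti=d["s"],d["t"],d["si"],d["ti"]
def show(im,x0,y0,x1,y1,s):return cv2.resize(im[y0:y1,x0:x1,::-1],None,fx=s,fy=s,interpolation=cv2.INTER_CUBIC)
a=show(ti,175,130,290,240,5);b=show(si,280,225,420,335,5)
h=max(a.shape[0],b.shape[0]); a=a[:,:575];
cv2.imwrite("pics/crop.png",cv2.resize(np.hstack([a,b]),None,fx=.62,fy=.62,interpolation=cv2.INTER_AREA))
# sloping face: grey-blue pixels w/ z 75..205 in top view
for nm,P,box in(("top",T,(180,130,285,240)),("scene",S,(280,225,420,335))):
    im=ti if nm=="top" else si
    x0,y0,x1,y1=box;Q=P[y0:y1,x0:x1].reshape(-1,3);C=im[y0:y1,x0:x1].reshape(-1,3).astype(int)
    g=(abs(C[:,0]-C[:,2])<50)&(C[:,2]>C[:,0]+8)&(C.max(1)<190)&(Q[:,2]>70)&(Q[:,2]<215)
    q=Q[g]
    for _ in range(6):
        c=q.mean(0);n=np.linalg.svd(q-c,full_matrices=False)[2][2];n*=np.sign(n[2]);r=(Q[g]-c)@n;q=Q[g][abs(r)<5]
    tilt=np.degrees(np.arccos(n[2])); up=np.arctan2(-n[1],-n[0])
    print(nm,len(q),"n",n.round(3),"tilt",tilt.round(2),"yaw up-slope",np.degrees(up).round(2),up.round(4))
    zs=np.array([np.cos(up),np.sin(up)])
    rect=cv2.minAreaRect(q[:,:2].astype(np.float32));print(" rect xy",rect,"z",q[:,2].min(),q[:,2].max())
    h=(Q-c)@n
    # cassette face: bright off-white / clay within 10mm of plane
    w=(C[:,0]>C[:,2]+12)&(C[:,0]>110)&(abs(h)<12)
    ow=(C.min(1)>170)&(abs(h)<12)
    m=w|ow; k=Q[m]
    ex=np.array([zs[0]*np.cos(np.radians(tilt)),zs[1]*np.cos(np.radians(tilt)),np.sin(np.radians(tilt))]);ey=np.cross(n,ex)
    kx,ky=k@ex,k@ey
    px=np.percentile(kx,[1,99]);py=np.percentile(ky,[1,99]);mid=ex*px.mean()+ey*py.mean()+n*(c@n)
    print(" cassette ext",np.diff(px),np.diff(py),"mouth",mid.round(1))
    bl=(h>12)&(h<60);t=Q[bl];tx,ty=(t-mid)@ex,(t-mid)@ey;hh=h[bl];ok=(abs(tx)<50)&(abs(ty)<60)
    print(" proud pts",ok.sum(),"x",np.percentile(tx[ok],[2,50,98]).round(1),"y",np.sort(ty[ok]).round(0)[::max(1,ok.sum()//25)],"h",np.percentile(hh[ok],[50,98]).round(1))
# tray
x0,y0,x1,y1=345,148,450,240;Q=T[y0:y1,x0:x1].reshape(-1,3);C=ti[y0:y1,x0:x1].reshape(-1,3)
m=(C.max(1)<60);k=Q[m];rim=k[(k[:,2]>38)&(k[:,2]<60)];fl=k[(k[:,2]<20)]
print("tray rim",cv2.minAreaRect(rim[:,:2].astype(np.float32)),np.median(rim[:,2]),"floor z",np.median(fl[:,2]),len(fl))
E
```

```text
top 545 n [-0.421 -0.055  0.906] tilt 25.1 yaw up-slope 7.45 0.1299
 rect xy ((581.823974609375, 273.17059326171875), (252.43106079101562, 272.9421691894531), 7.03702974319458) z 77.54600128832362 199.8464588125512
 cassette ext [108.28520506] [146.301982] mouth [579.9 273.7 137.9]
 proud pts 146 x [-13.3   0.2  12.9] y [-29. -28. -27. -26. -24. -24. -22. -12. -10.  -9.  -7.  -5.  -4.  -1.
  -0.   2.   4.   6.   8.  10.  12.  16.  22.  23.  23.  23.  24.  26.
  27.  48.] h [21.6 43. ]Traceback (most recent call last):
  File "<stdin>", line 14, in <module>
IndexError: index 2 is out of bounds for axis 0 with size 2
```

View pics/crop.png

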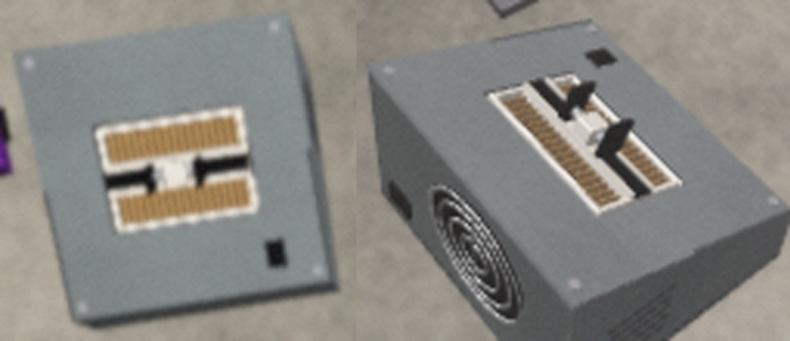

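The crop shows the off-white cassette with clay pleats and its two black tabs, around crop (175,172) on the left and (600,115) on the right. The choice is confirmed. The mouth measures (580, 274, 138), against 140 mm expected; tilt is 25.1° and extent 108x146. Next come the tray and the pose deltas.

```bash
cat >> h.py <<'E'
yaw=np.radians(7.2); t=np.radians(25)
n=np.array([-np.sin(t)*np.cos(yaw),-np.sin(t)*np.sin(yaw),np.cos(t)])
ey=np.array([-np.sin(yaw),np.cos(yaw),0]); ex=np.cross(ey,n)
mouth=np.array([580,274,139.])
Rg=np.column_stack([ey,np.cross(-n,ey),-n])   # tool at grasp
def delta(p,Rt=None):
    s=status.get_state();M=R.from_euler('xyz',s["ee_rot"]).as_matrix()
    if Rt is None: Rt=M
    dr=R.from_matrix(M.T@Rt).as_rotvec(degrees=True)/6
    print("t",s["time_s"],"pos",s["ee_pos"].round(1),"F",s["contact_force"].round(1),"w",round(s["gripper_width"],1))
    d=(np.array(p)-s["ee_pos"])/10
    print("turn units",dr.round(2),"shift cm now",(M.T@d).round(2),"shift after turn",(Rt.T@d).round(2))
E
python3 - <<'E'
from h import *
d=np.load("c0.npz");S,T,si,ti=d["s"],d["t"],d["si"],d["ti"]
x0,y0,x1,y1=345,148,450,240;Q=T[y0:y1,x0:x1].reshape(-1,3);C=ti[y0:y1,x0:x1].reshape(-1,3)
k=Q[(C.max(1)<60)];rim=k[(k[:,2]>38)&(k[:,2]<60)];fl=k[(k[:,2]<20)]
print("tray rim",cv2.minAreaRect(rim[:,:2].astype(np.float32)),np.median(rim[:,2]),"floor z",np.median(fl[:,2]),len(fl))
# proud cluster (tabs) heights: check plane & tabs in scene view
Q=S[225:335,280:420].reshape(-1,3);h=(Q-mouth)@n;tx=(Q-mouth)@ex;ty=(Q-mouth)@ey
f=(abs(tx)<110)&(abs(ty)<110)&(abs(h)<8);print("scene plane h med",np.median(h[f]),np.polyfit(tx[f],h[f],1),np.polyfit(ty[f],h[f],1))
o=(abs(tx)<50)&(abs(ty)<60)&(h>30)&(h<50);print(o.sum(),np.percentile(tx[o],[3,50,97]),np.percentile(ty[o],[3,97]),h[o].max())
delta(mouth+n*133,Rg)
E
```

```text
tray rim ((565.5237426757812, -276.3963317871094), (298.5911865234375, 250.59884643554688), 81.4735336303711) 47.591649553649745 floor z 4.305551436029646 5364
scene plane h med -0.21956098550854208 [-0.00130444 -0.38592859] [ 0.00275764 -0.41924525]
67 [-12.35285384   3.6815299   16.50283895] [-24.97998921  31.257678  ] 41.61006463990107
t 0.1 pos [204.1 590.3 208.9] F [ 0.  -0.2  0.1] w 92.1
turn units [-4.1   0.97 -4.31] shift cm now [-20.1   40.82  -5.04] shift after turn [-36.09  27.26   7.12]
```

Emit:
{"op": "servo_tool", "data": {
  "commands": [
    [[9.1,0,0,-4,0,0,0],[9.1,0,0,-4,0,0,0],[9.1,0,0,-2,-0.82,0.19,-0.86],[9.1,0,0,0,-0.82,0.19,-0.86],[9.1,0,0,0,-0.82,0.19,-0.86],[9.1,0,0,0,-0.82,0.19,-0.86],[9.1,0,0,0,-0.82,0.19,-0.86],[9.1,0,0,0,0,0,0]]
  ],
  "newtons": 30
}}

```text
time_s: 0.9
ee_pos: [204.8, 589.3, 310.3]
ee_rot: [2.693, 0.01, 1.71]
contact_force: [-0.2, -0.2, 0.6]
gripper_width: 90.9
```

```bash
python3 -c "
from h import *
delta(mouth+n*133,Rg)"
```

```text
t 0.9 pos [204.8 589.3 310.3] F [-0.2 -0.2  0.6] w 90.9
turn units [0.12 0.03 0.16] shift cm now [-36.31  22.1   16.68] shift after turn [-35.99  22.92  16.28]
```

Emit:
{"op": "servo_tool", "data": {
  "commands": [
    [[9.1,-3.6,2.2,1.6,0.12,0.03,0.16],[9.1,-3.6,2.3,1.6,0,0,0],[9.1,-3.6,2.3,1.6,0,0,0],[9.1,-3.6,2.3,1.6,0,0,0],[9.1,-3.6,2.3,1.6,0,0,0],[9.1,-3.6,2.3,1.6,0,0,0],[9.1,-3.6,2.3,1.6,0,0,0],[9.1,-3.6,2.3,1.6,0,0,0],[9.1,-3.6,2.3,1.6,0,0,0],[9.1,-3.6,2.3,1.6,0,0,0]]
  ]
}}

```text
time_s: 1.9
ee_pos: [529.6, 257.2, 258.3]
ee_rot: [2.72, -0.02, 1.674]
contact_force: [-0.6, 0.7, 0.7]
gripper_width: 90.7
```

```bash
python3 -c "
from h import *
delta(mouth+n*33,Rg)
c=cam('scene');save(c,'s1.png',(260,150,440,330),4);save(cam('top'),'t1.png')"
```

```text
t 1.9 pos [529.6 257.2 258.3] F [-0.6  0.7  0.7] w 90.7
turn units [-0.13 -0.08 -0.27] shift cm now [ 0.94 -0.21  9.73] shift after turn [ 1.04 -0.31  9.71]
```

View pics/s1.png

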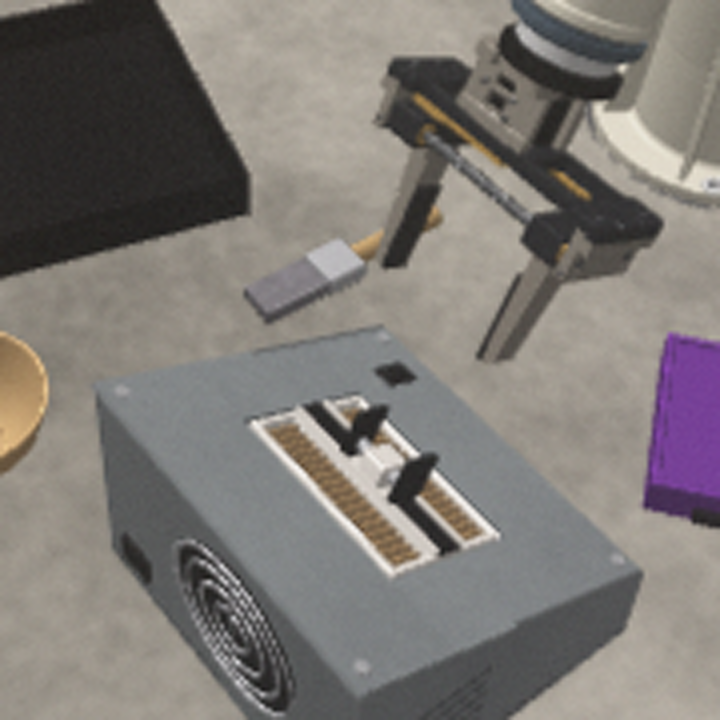

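The crop shows the open gripper at about (500,230), aligned above the tabs at (365,425) and (415,480), with nothing in the way. I correct the pose and descend part way.

Emit:
{"op": "servo_tool", "data": {
  "commands": [
    [[9.1,0.5,-0.1,0,-0.13,-0.08,-0.27],[9.1,0.5,-0.2,1,0,0,0],[9.1,0,0,2,0,0,0],[9.1,0,0,2,0,0,0],[9.1,0,0,1,0,0,0],[9.1,0,0,0,0,0,0]]
  ]
}}

```text
time_s: 2.6
ee_pos: [555.2, 267.0, 199.4]
ee_rot: [2.711, -0.009, 1.674]
contact_force: [-0.5, -0.7, 0.0]
gripper_width: 90.8
```

```bash
python3 -c "
from h import *
delta(mouth+n*33,Rg)"
```

```text
t 2.6 pos [555.2 267.  199.4] F [-0.5 -0.7  0. ] w 90.8
turn units [-0.06  0.01 -0.23] shift cm now [ 0.38 -0.24  3.25] shift after turn [ 0.38 -0.25  3.25]
```

Emit:
{"op": "servo_tool", "data": {
  "commands": [
    [[9.1,0.3,-0.2,0,-0.1,0,-0.3],[9.1,0.2,-0.1,0.5,0,0,-0.2],[9.1,0,0,1,0,0,0],[9.1,0,0,0.7,0,0,0],[9.1,0,0,0,0,0,0]]
  ]
}}

```text
time_s: 3.1
ee_pos: [561.5, 274.9, 178.3]
ee_rot: [2.699, 0.014, 1.726]
contact_force: [-0.5, -0.3, -0.4]
gripper_width: 91.2
```

```bash
python3 -c "
from h import *
delta(mouth+n*33,Rg)
c=cam('scene');save(c,'s2.png',(300,210,420,310),6)"
```

```text
t 3.1 pos [561.5 274.9 178.3] F [-0.5 -0.3 -0.4] w 91.2
turn units [ 0.07 -0.    0.31] shift cm now [-0.32 -0.03  1.03] shift after turn [-0.32 -0.01  1.03]
```

View pics/s2.png

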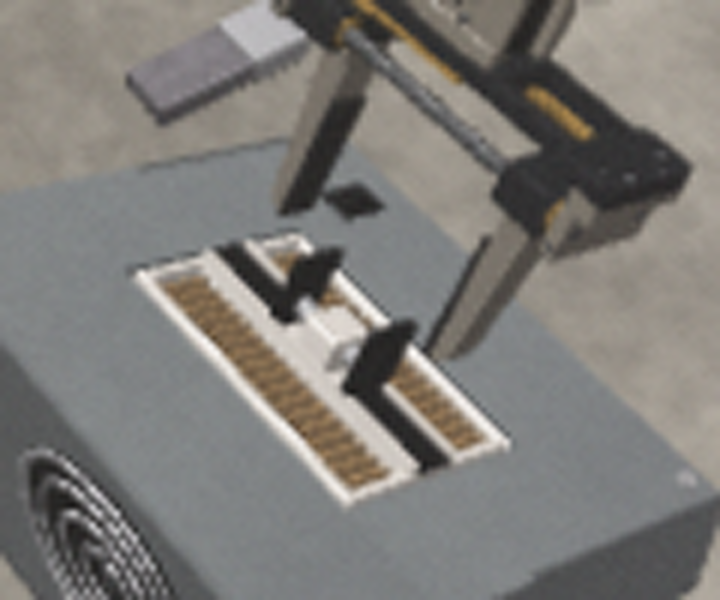

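The crop shows tabs at about (315,275) and (385,350), with fingertips at (290,212) and (450,358). I expected the tips to sit nearer the face, so I'm checking by projection before going lower.

```bash
cat >> h.py <<'E'
def proj(c,p):
    K=np.array(c["camera_matrix"]);o,M=pose(c);q=(np.array(p)-o)@M
    return np.array([K[0,0]*q[0]/-q[2]+K[0,2],K[1,1]*-q[1]/-q[2]+K[1,2]])
E
python3 - <<'E'
from h import *
c=cam("scene");s=status.get_state();M=R.from_euler('xyz',s["ee_rot"]).as_matrix()
f=lambda p:((proj(c,p)-[300,210])*6).round(0)
for sx in(-46,46): print("tip",f(s["ee_pos"]+M@[sx,0,25]))
print("mouth",f(mouth),"tabs top",f(mouth+n*40+ey*25),f(mouth+n*40-ey*25),"base",f(mouth+ey*25),f(mouth-ey*25))
print("corners",[f(mouth+a*55*ex+b*75*ey) for a in(1,-1) for b in(1,-1)])
# finger points from depth
P=pts(c);Q=P[180:310,300:430].reshape(-1,3);q=(Q-s["ee_pos"])@M
k=(abs(abs(q[:,0])-52)<14)&(abs(q[:,1])<20)&(q[:,2]>-40)&(q[:,2]<40)
for sg in(1,-1):
    w=q[k&(q[:,0]*sg>0)];print(sg,len(w),w.min(0).round(1),np.median(w,0).round(1),w.max(0).round(1))
E
```

```text
tip [272. 258.]
tip [408. 393.]
mouth [319. 350.] tabs top [390. 321.] [317. 247.] base [354. 387.] [284. 314.]
corners [array([343., 495.]), array([132., 263.]), array([508., 438.]), array([298., 225.])]
1 139 [ 38.4 -14.8 -39.7] [ 53.9   8.6 -15.1] [65.9 17.1 39.9]
-1 110 [-65.8 -14.7 -39.7] [-47.8   7.5 -18.5] [-40.   14.4  40. ]
```

```bash
python3 - <<'E'
from h import *
s=status.get_state();M=R.from_euler('xyz',s["ee_rot"]).as_matrix();print(s["ee_pos"],s["ee_rot"])
for nm in("scene","top"):
    c=cam(nm);P=pts(c);q=(P-s["ee_pos"])@M;h=(P-mouth)@n
    k=(abs(q[...,0])<80)&(abs(q[...,1])<45)&(h>3)&(q[...,2]>-60)
    for sg in(1,-1):
        w=k&(q[...,0]*sg>33); 
        for lo in range(-60,45,12):
            m=w&(q[...,2]>=lo)&(q[...,2]<lo+12)
            if m.any(): print(nm,sg,lo,m.sum(),"x %.0f..%.0f y %.0f..%.0f h %.0f..%.0f"%(q[m][:,0].min(),q[m][:,0].max(),q[m][:,1].min(),q[m][:,1].max(),h[m].min(),h[m].max()))
    save(c,"dbg_%s.png"%nm)
E
```

```text
[561.59748495 274.8858645  179.00957005] [2.69805548 0.01357463 1.72618701]
scene 1 -60 38 x 45..63 y -6..14 h 92..103
scene 1 -48 33 x 45..61 y -7..13 h 80..92
scene 1 -36 35 x 44..61 y -7..13 h 68..80
scene 1 -24 29 x 45..59 y -8..14 h 56..68
scene 1 -12 12 x 46..58 y -4..11 h 49..56
scene 1 36 95 x 34..72 y -15..18 h 3..7
scene -1 -60 34 x -62..-45 y -8..13 h 92..103
scene -1 -48 36 x -61..-43 y -8..12 h 81..92
scene -1 -36 30 x -59..-45 y -7..11 h 68..80
scene -1 -24 29 x -59..-45 y -9..12 h 56..68
scene -1 -12 18 x -57..-45 y -7..12 h 47..56
scene -1 36 70 x -74..-34 y -16..14 h 3..7
top 1 36 17 x 35..76 y 4..30 h 3..8
top -1 24 1 x -76..-76 y -32..-32 h 9..9
top -1 36 10 x -77..-46 y -7..13 h 3..7
```

```bash
python3 - <<'E'
from h import *
d=np.load("c0.npz")
M=R.from_euler('xyz',[-3.14158,.0014,1.238]).as_matrix()
for nm in "st":
    P=d[nm];q=(P-[204,590.2,208.8])@M
    k=(abs(q[...,0])<85)&(abs(q[...,1])<35)&(P[...,2]>100)&(P[...,2]<300)
    for sg in(1,-1):
        m=k&(q[...,0]*sg>35);z=P[m][:,2]; w=q[m][P[m][:,2]<z.min()+30] if m.any() else None
        if m.any(): print(nm,sg,m.sum(),"zmin",np.sort(z)[:5].round(1),w.min(0).round(1),w.max(0).round(1))
E
```

```text
s 1 220 zmin [212.3 212.8 213.5 214.4 215.2] [ 45.8  -7.  -33.5] [60.8 12.3 -3.6]
s -1 271 zmin [212.4 212.8 213.3 214.1 214.4] [-59.3  -9.2 -33.4] [-44.9  13.1  -3.5]
t 1 7 zmin [215.4 218.8 218.9 222.4 228.7] [ 42.6   8.6 -22.7] [47.1 12.1 -6.7]
t -1 24 zmin [216.8 217.  218.2 219.  219.8] [-65.5  -8.5 -33.7] [-57.3  10.8  -7.9]
```

Both the start picture and this one show the fingertips about 28 mm further back than the stated tip offset: tool z ≈ -4 mm, not +25. The depth data are consistent, so I'll descend by the visible tips, in small steps and watching the force.

Emit:
{"op": "servo_tool", "data": {
  "commands": [
    [[9.1,-0.3,-0.2,0.2,0.07,0,0.3],[9.1,0,0,0.3,0,0,0],[9.1,0,0,0.3,0,0,0],[9.1,0,0,0,0,0,0]]
  ]
}}

```text
time_s: 3.7
ee_pos: [564.2, 271.8, 171.6]
ee_rot: [2.704, -0.002, 1.694]
contact_force: [-0.0, 0.0, -0.2]
gripper_width: 90.8
```

```bash
python3 -c "
from h import *
delta(mouth+n*4-ex*0,Rg)"
```

```text
t 3.7 pos [564.2 271.8 171.6] F [-0.   0.  -0.2] w 90.8
turn units [ 0.01 -0.01 -0.03] shift cm now [0.02 0.06 3.23] shift after turn [0.02 0.07 3.23]
```

Emit:
{"op": "servo_tool", "data": {
  "commands": [
    [[9.1,0,0,0.3,0,0,0],[9.1,0,0,0.3,0,0,0],[9.1,0,0,0.2,0,0,0],[9.1,0,0,0,0,0,0]]
  ]
}}

```text
time_s: 4.1
ee_pos: [567.9, 272.2, 163.5]
ee_rot: [2.704, -0.002, 1.695]
contact_force: [0.4, 0.2, 0.6]
gripper_width: 90.7
```

Emit:
{"op": "servo_tool", "data": {
  "commands": [
    [[9.1,0,0,0.2,0,0,0],[9.1,0,0,0.2,0,0,0],[9.1,0,0,0,0,0,0]]
  ]
}}

```text
time_s: 4.4
ee_pos: [569.7, 272.5, 159.5]
ee_rot: [2.704, -0.002, 1.695]
contact_force: [0.5, -0.6, -0.7]
gripper_width: 91.2
```

```bash
python3 -c "
from h import *
delta(mouth+n*4-ex*0,Rg)"
```

```text
t 4.4 pos [569.7 272.5 159.5] F [ 0.5 -0.6 -0.7] w 91.2
turn units [ 0.01 -0.01 -0.02] shift cm now [0.01 0.08 1.9 ] shift after turn [0.02 0.08 1.9 ]
```

There is no contact with the TCP 23 mm above the face. By the stated offset the tips would already be in the face, so the camera reading is right.

Emit:
{"op": "servo_tool", "data": {
  "commands": [
    [[9.1,0,0,0.4,0,0,0],[9.1,0,0,0.4,0,0,0],[9.1,0,0,0.4,0,0,0],[9.1,0,0,0.2,0,0,0],[9.1,0,0,0,0,0,0]]
  ]
}}

```text
time_s: 4.9
ee_pos: [576.1, 273.3, 145.6]
ee_rot: [2.704, -0.002, 1.695]
contact_force: [0.7, -0.1, -0.4]
gripper_width: 91.1
```

```bash
python3 -c "
from h import *
delta(mouth+n*4-ex*0,Rg)
c=cam('scene');save(c,'s3.png',(300,210,420,310),6)
s=status.get_state();M=R.from_euler('xyz',s['ee_rot']).as_matrix();print('tips',[((proj(c,s['ee_pos']+M@[a,0,-4])-[300,210])*6).round() for a in(-46,46)])"
```

```text
t 4.9 pos [576.1 273.3 145.6] F [ 0.7 -0.1 -0.4] w 91.1
turn units [ 0.01 -0.01 -0.02] shift cm now [0.02 0.08 0.36] shift after turn [0.02 0.08 0.36]
tips [array([266., 264.]), array([396., 400.])]
```

View pics/s3.png

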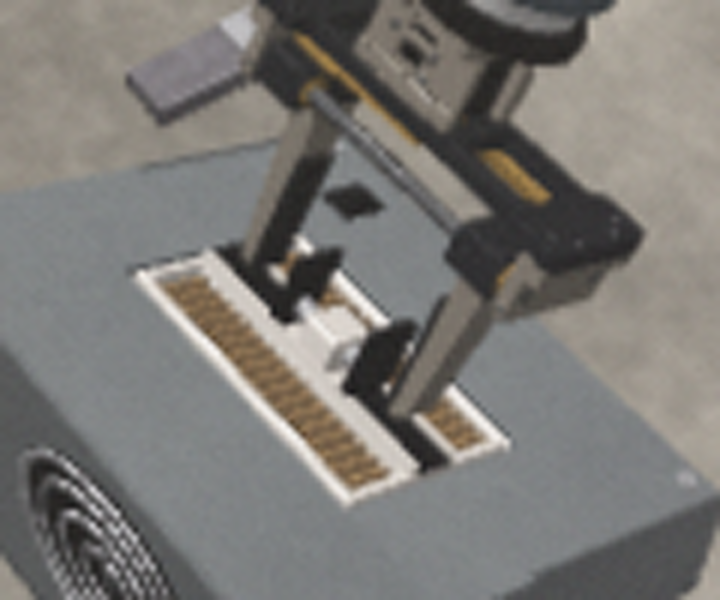

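The crop shows the fingers straddling the tabs just outside them, with tips at about (262,260) and (400,412), a little above the straps. I lower 2 mm and squeeze.

Emit:
{"op": "servo_tool", "data": {
  "commands": [
    [[9.1,0,0.08,0.2,0,0,0],[5.8,0,0,0,0,0,0],[5.0,0,0,0,0,0,0],[4.0,0,0,0,0,0,0],[3.0,0,0,0,0,0,0],[3.0,0,0,0,0,0,0],[3.0,0,0,0,0,0,0],[3.0,0,0,0,0,0,0]]
  ],
  "newtons": 30
}}

```text
time_s: 5.75
ee_pos: [577.9, 273.9, 144.8]
ee_rot: [2.703, -0.002, 1.695]
contact_force: [-5.3, -1.0, 5.4]
gripper_width: 38.3
```

Closed at 38 mm, so the tabs are about at their stops. I draw out along the normal.

Emit:
{"op": "servo_tool", "data": {
  "commands": [
    [[3.0,0,0,-0.3,0,0,0],[3.0,0,0,-0.3,0,0,0],[3.0,0,0,-0.3,0,0,0],[3.0,0,0,-0.3,0,0,0],[3.0,0,0,0,0,0,0]]
  ]
}}

```text
time_s: 6.25
ee_pos: [572.5, 273.1, 155.8]
ee_rot: [2.704, -0.002, 1.696]
contact_force: [3.1, 0.5, -2.8]
gripper_width: 38.4
```

Emit:
{"op": "servo_tool", "data": {
  "commands": [
    [[3.0,0,0,-0.5,0,0,0],[3.0,0,0,-0.5,0,0,0],[3.0,0,0,-0.5,0,0,0],[3.0,0,0,-0.5,0,0,0],[3.0,0,0,-0.6,0,0,0],[3.0,0,0,-0.6,0,0,0],[3.0,0,0,-0.6,0,0,0],[3.0,0,0,0,0,0,0]]
  ]
}}

```text
time_s: 7.05
ee_pos: [552.9, 269.5, 192.2]
ee_rot: [2.708, -0.0, 1.694]
contact_force: [1.1, 0.1, -4.6]
gripper_width: 38.3
```

```bash
python3 -c "
from h import *
delta(mouth+n*120,Rg)
c=cam('scene');save(c,'s4.png',(280,170,440,310),5)"
```

```text
t 7.05 pos [552.9 269.5 192.2] F [ 1.1  0.1 -4.6] w 38.3
turn units [-0.03  0.01 -0.02] shift cm now [ 0.1   0.22 -6.02] shift after turn [ 0.1   0.24 -6.02]
```

View pics/s4.png

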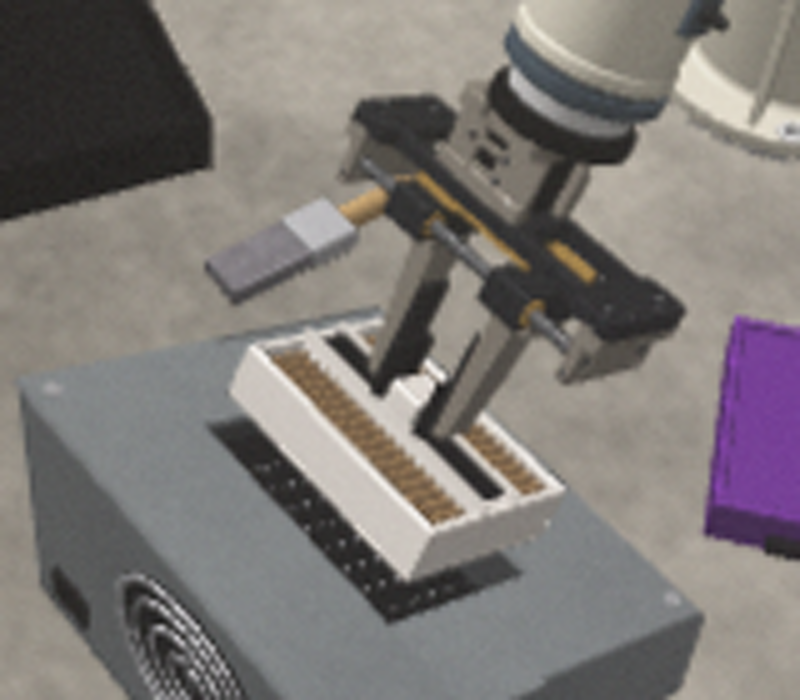

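The crop shows the cassette held square above the empty opening at (360,510), with both fingers on the tabs. The wrist force of about 4.6 N matches its weight. Now I lift higher.

Emit:
{"op": "servo_tool", "data": {
  "commands": [
    [[3.0,0,0,-1.0,0,0,0],[3.0,0,0,-1.5,0,0,0],[3.0,0,0,-1.5,0,0,0],[3.0,0,0,-1.5,0,0,0],[3.0,0,0,-1.5,0,0,0],[3.0,0,0,-1.0,0,0,0],[3.0,0,0,0,0,0,0]]
  ]
}}

```text
time_s: 7.8
ee_pos: [516.1, 264.3, 267.8]
ee_rot: [2.712, 0.001, 1.694]
contact_force: [0.3, -0.0, -4.0]
gripper_width: 38.5
```

```bash
python3 -c "
from h import *
Rt=R.from_euler('xyz',[np.pi,0,1.42]).as_matrix()
delta([565,-276,200],Rt)"
```

```text
t 7.8 pos [516.1 264.3 267.8] F [ 0.3 -0.  -4. ] w 38.5
turn units [ 4.08 -0.56  2.57] shift cm now [-54.22  -4.44   5.45] shift after turn [-52.68  12.95   6.78]
```

Emit:
{"op": "servo_tool", "data": {
  "commands": [
    [[3.0,0,0,0,0.4,-0.05,0.25],[3.0,0,0,0,0.4,-0.05,0.25],[3.0,0,0,0,0.4,-0.06,0.26],[3.0,0,0,0,0.4,-0.06,0.26],[3.0,0,0,0,0.4,-0.06,0.26],[3.0,0,0,0,0.4,-0.06,0.26],[3.0,0,0,0,0.4,-0.06,0.26],[3.0,0,0,0,0.4,-0.05,0.26],[3.0,0,0,0,0.4,-0.05,0.25],[3.0,0,0,0,0.4,-0.05,0.25]]
  ]
}}

```text
time_s: 8.8
ee_pos: [515.3, 263.6, 262.2]
ee_rot: [-3.131, 0.004, 1.413]
contact_force: [-0.0, -0.1, -4.5]
gripper_width: 38.0
```

```bash
python3 -c "
from h import *
Rt=R.from_euler('xyz',[np.pi,0,1.42]).as_matrix()
delta([565,-276,200],Rt)"
```

```text
t 8.8 pos [515.3 263.6 262.2] F [-0.  -0.1 -4.5] w 38.0
turn units [-0.1   0.04 -0.07] shift cm now [-52.49  13.45   6.3 ] shift after turn [-52.6   13.02   6.22]
```

Emit:
{"op": "servo_tool", "data": {
  "commands": [
    [[3.0,-1.5,0.3,0,0,0,0],[3.0,-2.5,0.6,0,0,0,0],[3.0,-3,0.8,0,0,0,0],[3.0,-3,0.8,0,0,0,0],[3.0,-3,0.8,0,0,0,0],[3.0,-3,0.8,0,0,0,0],[3.0,-3,0.8,0,0,0,0],[3.0,-3,0.8,0,0,0,0],[3.0,-3,0.8,0,0,0,0],[3.0,-3,0.8,0,0,0,0]]
  ]
}}

```text
time_s: 9.8
ee_pos: [544.4, -39.8, 257.7]
ee_rot: [-3.139, 0.011, 1.423]
contact_force: [0.9, -0.4, -3.7]
gripper_width: 38.2
```

Emit:
{"op": "servo_tool", "data": {
  "commands": [
    [[3.0,-3,0.8,0,0,0,0],[3.0,-3,0.8,0,0,0,0],[3.0,-3,0.8,0,0,0,0],[3.0,-3,0.8,0,0,0,0],[3.0,-3,0.8,0,0,0,0],[3.0,-3,0.8,0,0,0,0],[3.0,-2.5,0.6,0,0,0,0],[3.0,-1.5,0.4,0,0,0,0],[3.0,0,0,0,0,0,0]]
  ]
}}

```text
time_s: 10.7
ee_pos: [563.8, -286.2, 257.1]
ee_rot: [3.14, 0.022, 1.424]
contact_force: [0.0, 0.0, -4.0]
gripper_width: 38.4
```

```bash
python3 -c "
from h import *
Rt=R.from_euler('xyz',[np.pi,0,1.42]).as_matrix()
delta([565,-276,100],Rt)
print(status.get_state()['ee_rot'])
c=cam('scene');save(c,'s5.png',(190,70,350,230),4)"
```

```text
t 10.7 pos [ 563.8 -286.2  257.1] F [ 0.  0. -4.] w 38.4
turn units [0.01 0.21 0.04] shift cm now [ 1.37 -0.05 15.68] shift after turn [ 1.03 -0.03 15.71]
[3.14017497 0.02177066 1.42370437]
```

View pics/s5.png

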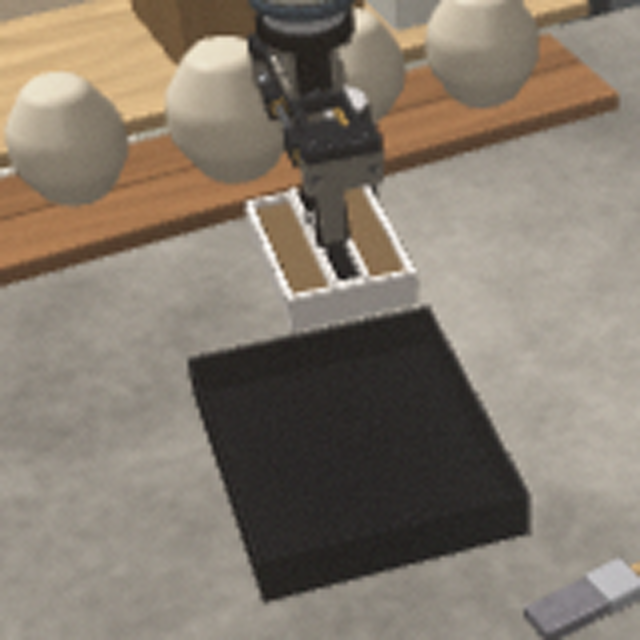

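The crop shows the cassette upright in the grip at (330,250). It looks displaced beyond the tray at (355,450), as expected for its height. I correct and lower to z≈100.

Emit:
{"op": "servo_tool", "data": {
  "commands": [
    [[3.0,0.5,0,0.5,0,0.21,0.04],[3.0,0.5,0,1.5,0,0,0],[3.0,0,0,2,0,0,0],[3.0,0,0,2.5,0,0,0],[3.0,0,0,2.5,0,0,0],[3.0,0,0,2.5,0,0,0],[3.0,0,0,2,0,0,0],[3.0,0,0,1.5,0,0,0],[3.0,0,0,0,0,0,0]]
  ]
}}

```text
time_s: 11.65
ee_pos: [564.9, -260.7, 100.3]
ee_rot: [3.141, -0.012, 1.427]
contact_force: [-0.1, 0.8, -3.6]
gripper_width: 38.3
```

```bash
python3 -c "
from h import *
Rt=R.from_euler('xyz',[np.pi,0,1.42]).as_matrix()
delta([565,-276,48],Rt)
c=cam('scene');save(c,'s6.png',(190,100,350,230),4)
P=pts(c);I=c['img'].astype(int)
k=(I.min(-1)>150)&(abs(P[...,0]-565)<110)&(abs(P[...,1]+276)<110)&(P[...,2]>10)&(P[...,2]<115)
q=P[k];print(len(q),q.min(0),q.max(0))
h,e=np.histogram(q[:,2],bins=20);print(h,e.round())
f=q[q[:,2]>np.percentile(q[:,2],60)];f=f[f[:,2]<np.percentile(q[:,2],97)]
A=np.c_[f[:,:2],np.ones(len(f))];print('face slope',np.linalg.lstsq(A,f[:,2],rcond=None)[0],f.mean(0))"
```

```text
t 11.65 pos [ 564.9 -260.7  100.3] F [-0.1  0.8 -3.6] w 38.3
turn units [ 0.01 -0.12  0.07] shift cm now [-1.57  0.22  5.21] shift after turn [-1.51  0.24  5.23]
222 [ 507.38020362 -338.1133968    64.7953293 ] [ 629.47343813 -177.27145697  104.38552626]
[ 1  0  1  1  2  3  1  1  4  4  5  4  8 23 55 42 32 18 14  3] [ 65.  67.  69.  71.  73.  75.  77.  79.  81.  83.  85.  87.  89.  91.
  93.  94.  96.  98. 100. 102. 104.]
face slope [-1.00596371e-02 -1.06109238e-02  1.01388648e+02] [ 575.96103503 -219.72173253   97.92613911]
```

View pics/s6.png

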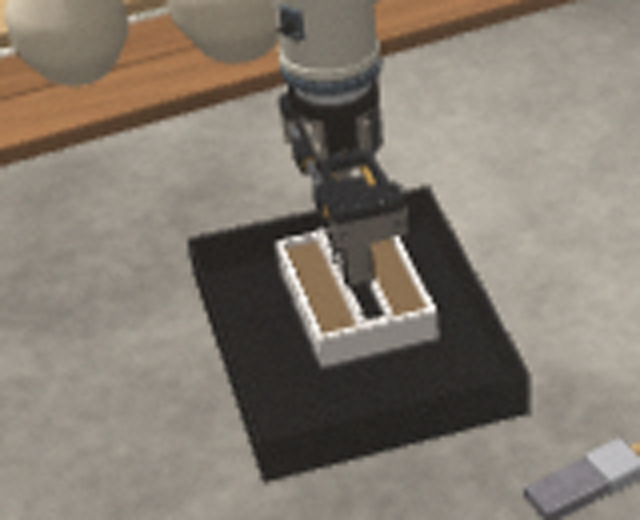

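The crop shows the cassette level over the tray floor at (355,300), clear of the walls. The face is at about z=95, so the underside is at about 61. I centre it and lower, the last part slowly.

Emit:
{"op": "servo_tool", "data": {
  "commands": [
    [[3.0,-0.8,0.1,0.5,0,-0.1,0.05],[3.0,-0.7,0.1,1.0,0,0,0],[3.0,0,0,1.0,0,0,0],[3.0,0,0,1.0,0,0,0],[3.0,0,0,0.6,0,0,0],[3.0,0,0,0.3,0,0,0],[3.0,0,0,0,0,0,0]]
  ]
}}

```text
time_s: 12.4
ee_pos: [567.5, -277.4, 56.4]
ee_rot: [3.135, -0.0, 1.422]
contact_force: [-0.4, 0.5, -3.7]
gripper_width: 38.3
```

```bash
python3 -c "
from h import *
Rt=R.from_euler('xyz',[np.pi,0,1.42]).as_matrix()
delta([565,-276,45],Rt)"
```

```text
t 12.4 pos [ 567.5 -277.4   56.4] F [-0.4  0.5 -3.7] w 38.3
turn units [ 0.06 -0.    0.02] shift cm now [ 0.1  -0.27  1.14] shift after turn [ 0.1  -0.26  1.14]
```

Emit:
{"op": "servo_tool", "data": {
  "commands": [
    [[3.0,0,0,0.2,0.06,0,0],[3.0,0,0,0.2,0,0,0],[3.0,0,0,0.2,0,0,0],[3.0,0,0,0.15,0,0,0],[3.0,0,0,0.1,0,0,0],[3.0,0,0,0,0,0,0]]
  ]
}}

```text
time_s: 13.0
ee_pos: [568.2, -277.5, 48.1]
ee_rot: [3.14, 0.0, 1.422]
contact_force: [-0.5, 0.3, -4.8]
gripper_width: 38.0
```

Emit:
{"op": "servo_tool", "data": {
  "commands": [
    [[3.0,0,0,0.1,0,0,0],[3.0,0,0,0,0,0,0]]
  ]
}}

```text
time_s: 13.2
ee_pos: [568.3, -277.6, 47.2]
ee_rot: [3.14, 0.0, 1.422]
contact_force: [-0.9, -0.3, -4.0]
gripper_width: 38.4
```

Emit:
{"op": "servo_tool", "data": {
  "commands": [
    [[3.0,0,0,0.1,0,0,0],[3.0,0,0,0,0,0,0]]
  ]
}}

```text
time_s: 13.4
ee_pos: [568.3, -277.6, 46.2]
ee_rot: [3.14, 0.001, 1.422]
contact_force: [-0.7, -0.2, -3.8]
gripper_width: 38.4
```

Emit:
{"op": "servo_tool", "data": {
  "commands": [
    [[3.0,0,0,0.1,0,0,0],[3.0,0,0,0,0,0,0]]
  ]
}}

```text
time_s: 13.6
ee_pos: [568.5, -277.7, 45.2]
ee_rot: [3.14, 0.001, 1.422]
contact_force: [-0.7, 0.2, -4.7]
gripper_width: 38.3
```

Emit:
{"op": "servo_tool", "data": {
  "commands": [
    [[3.0,0,0,0.1,0,0,0],[3.0,0,0,0,0,0,0]]
  ]
}}

```text
time_s: 13.8
ee_pos: [568.7, -277.8, 45.1]
ee_rot: [3.139, 0.001, 1.422]
contact_force: [-0.9, 0.0, -4.0]
gripper_width: 38.3
```

Emit:
{"op": "servo_tool", "data": {
  "commands": [
    [[3.0,0,0,0.1,0,0,0],[3.0,0,0,0,0,0,0]]
  ]
}}

```text
time_s: 14.0
ee_pos: [569.0, -277.8, 45.1]
ee_rot: [3.139, 0.001, 1.422]
contact_force: [-0.3, 0.4, -3.6]
gripper_width: 38.7
```

Emit:
{"op": "servo_tool", "data": {
  "commands": [
    [[3.0,0,0,0.1,0,0,0]]
  ]
}}

```text
time_s: 14.1
ee_pos: [569.1, -277.8, 44.8]
ee_rot: [3.139, 0.001, 1.422]
contact_force: [-4.4, 3.2, 14.5]
gripper_width: 38.3
```

Emit:
{"op": "servo_tool", "data": {
  "commands": [
    [[3.0,0,0,0.15,0,0,0]]
  ]
}}

```text
time_s: 14.2
ee_pos: [569.2, -277.8, 44.8]
ee_rot: [3.138, 0.001, 1.422]
contact_force: [-7.4, 4.4, 21.7]
gripper_width: 38.5
```

The force rises to +20 N when pressed, so it is on the floor. I relax and open gradually.

Emit:
{"op": "servo_tool", "data": {
  "commands": [
    [[3.0,0,0,0,0,0,0],[4.4,0,0,0,0,0,0],[4.8,0,0,0,0,0,0],[5.2,0,0,0,0,0,0],[5.6,0,0,0,0,0,0],[6.2,0,0,0,0,0,0],[7.5,0,0,0,0,0,0],[9.1,0,0,0,0,0,0],[9.1,0,0,0,0,0,0]]
  ]
}}

```text
time_s: 15.1
ee_pos: [570.4, -278.6, 45.1]
ee_rot: [3.136, 0.002, 1.422]
contact_force: [0.2, 1.4, 0.7]
gripper_width: 84.1
```

Emit:
{"op": "servo_tool", "data": {
  "commands": [
    [[9.1,0,0,-0.5,0,0,0],[9.1,0,0,-1,0,0,0],[9.1,0,0,-2,0,0,0],[9.1,0,0,-3,0,0,0],[9.1,0,0,-3,0,0,0],[9.1,0,0,-3,0,0,0],[9.1,0,0,-3,0,0,0],[9.1,0,0,-2,0,0,0],[9.1,0,0,0,0,0,0]]
  ]
}}

```text
time_s: 16.0
ee_pos: [569.4, -278.1, 233.0]
ee_rot: [3.133, 0.003, 1.422]
contact_force: [0.3, 0.3, 0.0]
gripper_width: 91.1
```

```bash
python3 -c "
from h import *
print(status.get_state())
c=cam('scene');b=cam('top')
im=np.hstack([cv2.resize(c['img'][100:250,190:430,::-1],(560,350)),]);im2=cv2.resize(b['img'][60:320,120:530,::-1],(560,355))
cv2.imwrite('pics/end.png',np.vstack([im,im2])[:, :][:600] if 0 else cv2.resize(np.vstack([im,im2]),(460,590)))
P=pts(c);I=c['img'].astype(int)
k=(I.min(-1)>150)&(abs(P[...,0]-565)<110)&(abs(P[...,1]+276)<110)&(P[...,2]>5)&(P[...,2]<60)
q=P[k];f=q[q[:,2]>33]
A=np.c_[f[:,:2]-f[:,:2].mean(0),np.ones(len(f))];print(len(f),'slope,z',np.linalg.lstsq(A,f[:,2],rcond=None)[0],cv2.minAreaRect(f[:,:2].astype(np.float32)))"
```

```text
{'time_s': 16.0, 'joint_positions': array([-4.56727956e-01,  3.41029111e-01,  1.59658662e+00,  2.38549133e-05,
        1.19498916e+00, -1.87841478e+00]), 'dq': array([ 0.0001109 ,  0.00206121,  0.02359716, -0.00038138, -0.01435396,
       -0.00030471]), 'joint_torque': array([ 3.92364063e-04, -5.93663728e+01, -3.42169011e+01, -3.36309581e-02,
        6.43685516e-01,  1.24381910e-03]), 'ee_pos': array([ 569.42515843, -278.12388187,  233.01240503]), 'ee_rot': array([3.13302004e+00, 2.70014398e-03, 1.42166659e+00]), 'contact_force': array([0.26404302, 0.29208031, 0.03738337]), 'torque': array([0.00302661, 0.04799663, 0.03953665]), 'gripper_width': 91.11012992365177}
205 slope,z [ 2.58055517e-03 -3.93257182e-03  4.05013816e+01] ((570.214599609375, -277.8704528808594), (154.4087371826172, 109.2920913696289), 81.21248626708984)
```

View pics/end.png

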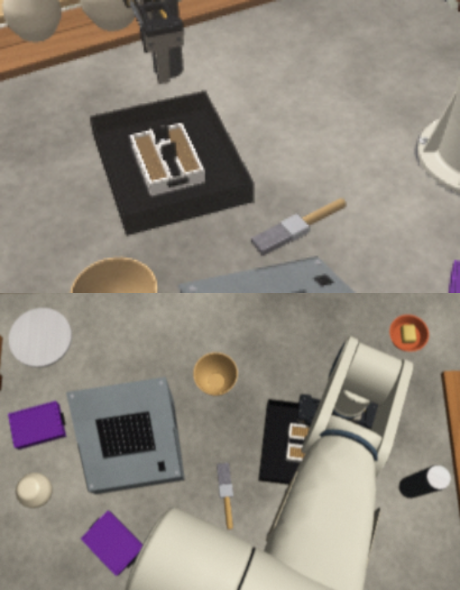

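The cassette lies flat in the tray at (165,160), tabs up, with its face at z = 40.5 (39 expected) and level. The opening is empty, the bystanders have not moved, and the gripper is clear.

```bash
python3 -c "
from rig import env
print(env.close_job())"
```

```text
the job is handed in; nothing more can be done
None
```

The job is done and handed in. I squeezed the cassette's tabs to their stops, drew it straight out of the extractor, and set it down tabs up in the tray. I then opened the gripper slowly and backed off, about 16 s on the robot's clock.

**Last checks:**
- **Cassette:** it lies level (slope under 0.5%), centred to within about 5 mm at (570, -278). Its face is at z = 40.5 mm, against about 39 mm expected.
- **Surroundings:** the extractor opening is empty, and the bowl, pot, flask and brush look unmoved in the last picture.
- **Robot:** the gripper is clear, with about 0 N on the wrist. The highest wrist reading I saw was about 23 N, when I pressed briefly to confirm the cassette was on the floor.

**What disagreed:** the stated fingertip offset did not match. The pictures showed the tips about 4 mm behind the reported TCP, not 25 mm ahead of it. Lowering in small steps without contact confirmed this, so I set the grasp height from the camera. The closed opening also read about 38 mm, where 40 mm was expected.

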